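# Make up a fixing kit from a spring-lift plate magazine

## Robot

A 6-joint arm with a two-finger parallel gripper is mounted at the origin on the work surface. World frame = base frame: x ahead of the robot, y to its left, z up, the work surface at z = 0. Lengths are in m, angles in rad, forces in N, time in s.
With the tool pointing down it reaches from about 0.35 to 0.725 m from the base axis. Payload 6 kg.
Tool frame: the origin (TCP) lies on the centre line of the jaws, within the pads' length; the fingertips stand 8 mm ahead of it and the grasp point (between the pads) lies 11 mm behind it; z points along the fingers, y is the line along which they close (so a half turn about z gives the same grasp; the last joint's range is limited). The gripper opens to 85 mm and grips with 20 to 120 N. Pads are 22 mm wide; open, the fingers measure 114 mm over their backs; the gripper's body (76 mm by 85 mm) begins 54 mm behind the grasp point. The pads swing forward as they close: fully open they stand 13 mm farther back than shut.
Start: joints at [1.595, 0.04, 0.085, 0, -1.615, -0.334], TCP at [0.183, 0.571, 0.239] pointing down, gripper open.
Joint ranges: [-2.56, 2.56], [-1.29, 2.01], [-1.08, 1.49], [-3.29, 1.98], [-2.81, -0.18], [-2.99, 2.99]. Speed limits (rad/s): [2.57, 2.57, 3.01, 3.14, 3.14, 3.14].

## Interface

Orientations are given as a unit quaternion [x, y, z, w].
In Python, from bench import readout, cams, env gives the robot as it stands.
- The arm moves only by the shell command python3 -m creep 'ROWS' [FORCE]. ROWS is text: rows parted by semicolons, each of 7 numbers parted by spaces: the finger opening in cm, from 0 to 8.54, then the shift along the tool's x, y, z in cm, then the turn, a rotation vector about the tool's x, y, z in degrees. A call has 1 to 12 rows; each row shifts and turns the commanded pose from where the row before left it, along the tool's axes as they then stand; what a row does not reach is not made up. A row lasts 1/8 s, in which the tool goes at most 62.5 mm and 10.7 degrees, less where a joint would pass 70% of its speed; a pose out of reach is approached as far as the arm can. A call with a gripper value outside its range is refused whole. The fingers move at their own pace and stop on an object; FORCE is the grip in N (left out, the last holds). Time passes only in rows, so rows that do not move let the fingers close. It gives the time, the measured TCP pose, the force, the opening and the grip force at its end, in the units of the state.
- readout.observe(): the state, without advancing time (a new reading comes with each control period).
- cams.read_camera(name): name is "side" or "top"; returns a dict with "pixels" (420x560x3 uint8, red, green, blue), "intrinsics" (3x3 intrinsics, pixels), "R" (3x3) and "t" (3): a world point X has camera coordinates R X + t. Camera axes: x right, y down, z forward; pixel columns grow to the right and rows downward; lengths in m; the calibration is good to about 2 mm. A picture is of the moment at which its call begins. There is no depth.
- env.sign_off(): hands the job in; it is judged then, once.
The state is a dict: "clock": time; "q": joint angles; "qvel": joint speeds; "joint_efforts": joint torques, N m; "tool_pos": TCP position; "tcp_rot": TCP orientation; "wrist_force": force on the tool from outside, world axes, zero at the start; "ft_torque": the same for the moment, N m; "finger_gap": finger opening in m; "finger_force": force on a finger pad.
Only numpy, scipy, OpenCV 4.12 (cv2) and the standard library are available. Lean on these libraries where they do the work, as an engineer would, in place of code of your own. Each camera call takes 0.05 s, during which the arm holds its last target. There are 200 camera calls.

## Task

Make up one fixing kit in the two-bay tray: slide the top plate of the spring magazine out through its front slot, so that the next plate comes up in its place, and lay it flat in one bay; set the heavier of the two closed cartons upright in the other bay. The cartons look alike, so only their weight in the hand tells which is the full one; leave the lighter one standing where it was. Set the plate and the carton down in the tray rather than dropping them, and leave the other things on the bench alone.

Things in the scene. Friction and masses are not known exactly. Their poses are not given: they have to be found in the camera images.
- magazine: Spring-lift magazine fixed to the bench: grey corner angles and top rails on a dark base 140 x 90 mm, holding five plates that a spring follower presses up against the rails' lips. Origin: centre of its underside, on the bench; z up, -x out of the front (exit), +x to the rear. Inside 103 (x) x 67 mm (y), outside 111 x 75 mm. Side lips: underside 115 mm, top 119 mm high; 53 mm (y) open between them.
- rear_gap (a point): Middle of the open rear of the magazine, at the middle height of the top plate (110 mm up), 55.5 mm to the magazine's +x from its centre. The rear corner returns (119 mm high) leave y -24.5 to 24.5 mm open over the full height: a finger can come in here, push the top plate's rear edge and travel on forward between the lips. About 5 to 12 N push the plate out.
- exit_slot (a point): Middle of the exit slot at the front of the magazine, 55.5 mm to its -x, 108.5 mm up. The front corner returns stop at 102 mm height, so the slot below the lips is 13 mm high: enough for one plate, not two. Axes as the magazine's.
- plate1_mid (a point): Centre of the top plate: aluminium, 100 (x) x 64 (y) x 10 mm, 0.17 kg, four small bolt holes, all plates alike. At the start its top is against the lips (centre 110 mm up) and its rear edge 50 mm to the magazine's +x, so it cannot be lifted out. Pushed up to about 70 mm out of the front it stays held nearly level by lips and spring; its free end can then be gripped across the 64 mm.
- plate2_mid (a point): Centre of the second plate, same size; 100 mm up at the start, 110 mm once the top plate is out. It stays in the magazine.
- follower (a joint): Height of the spring follower under the pile (m): about 0 at the start with five plates, about 0.010 with four; grows upward. The spring's net push upward is about 5 N.
- kit_tray: Grey open kit tray fixed on the bench, 158 (x) x 262 (y) x 24 mm high, walls 4 mm, upper face of its floor 4 mm above the bench. A divider along x at y = 0 makes two equal bays, each 150 (x) x 125 (y) mm inside, centred at y = +64.5 and -64.5 mm. Either bay may take the plate. Origin: centre of the underside, on the bench.
- carton_a_mid (a point): Centre (30 mm up) of a closed cardboard carton, 90 (x) x 56 (y) x 60 (z) mm, stiff, standing on the bench. One of the two cartons is full, about 0.5 to 0.63 kg, the other part-used, about 0.23 to 0.29 kg; which is which differs each time and cannot be seen.
- carton_b_mid (a point): Centre (30 mm up) of the other carton, of the same look and size.
- parts_bin: Blue open parts bin with black clamps in it, 150 (x) x 105 (y) x 75 mm; origin at the centre of its underside. To be left alone.
- wrench: Steel wrench lying flat along its x. To be left alone.
- pipe_sample: T-shaped sample of blue pipe, 28 mm thick, 180 mm long along x, a 90 mm branch to +y, a black clamp 38 mm thick at the middle; origin under the crossing, on the bench. To be left alone.
Things that resemble listed ones, but are neither listed nor needed, are in the scene too. What is shaped like the part that bears carton_a_mid but blue or yellow is not meant.

How it is judged:
By the outcome, as a careful person would: the job done as asked, in the order asked, and still so for the second after the job is handed in, with the robot touching nothing.
It also fails if it takes over 72 s, if anything falls off the work surface, if the arm or the gripper's body presses on something with over 40 N, if the wrist force passes 120 N, or if a joint passes its speed limit or range.

## Working session

There is one attempt and no reset: what is moved stays moved. The work goes in short steps, Python scripts to look and compute and a shell command to move; the robot and the scene stay as the last step left them, time stands still between calls to the robot, and variables do not carry over. Pictures are saved under pics/ and viewed, at most 10 in all, crops included, and the job is handed in when it is done.

```bash
mkdir -p pics; cat > h.py <<'E'
import numpy as np, cv2
from bench import readout, cams, env
from scipy.spatial.transform import Rotation as Rn
def snap(name,fn,crop=None,scale=1):
    c=cams.read_camera(name); im=np.array(c["pixels"])[:,:,::-1]
    np.savez(f'{name}.npz',K=c["intrinsics"],R=c["R"],t=c["t"],im=im)
    if crop: x0,y0,x1,y1=crop; im=im[y0:y1,x0:x1]
    if scale!=1: im=cv2.resize(im,None,fx=scale,fy=scale,interpolation=cv2.INTER_CUBIC)
    cv2.imwrite(f'pics/{fn}',im)
def unproj(name,u,v,z):
    c=np.load(f'{name}.npz'); K,R,t=c['K'],c['R'],c['t']
    d=R.T@np.linalg.inv(K)@np.array([u,v,1.]); o=-R.T@t
    return o+d*(z-o[2])/d[2]
def proj(name,X):
    c=np.load(f'{name}.npz'); p=c['K']@(c['R']@np.array(X,float)+c['t']); return p[:2]/p[2]
def delta(pos,yaw=None):
    s=readout.observe(); r=Rn.from_quat(s['tcp_rot'])
    print('shift cm',np.round(r.inv().apply(np.array(pos)-s['tool_pos'])*100,2))
    x=r.as_matrix()[:,0]; y=r.as_matrix()[:,1]
    print('pos',np.round(s['tool_pos'],4),'yaw of tool y',np.degrees(np.arctan2(y[1],y[0])),'zaxis',r.as_matrix()[:,2].round(3))
E
python3 - <<'E'
from h import *
snap('top','t0.png',scale=1.4); snap('side','s0.png',scale=1.4)
for n in('top','side'):
    c=np.load(n+'.npz');print(n,(-c['R'].T@c['t']).round(3),c['K'][0,0],c['R'].round(2).tolist())
s=readout.observe(); print({k:np.round(v,3).tolist() for k,v in s.items()})
E
```

```text
top [0.262 0.064 1.428] 445.11110268507986 [[0.0, -1.0, 0.01], [-0.98, -0.0, -0.17], [0.17, -0.01, -0.98]]
side [ 0.042 -0.693  0.888] 400.0305373056554 [[0.85, -0.53, 0.01], [-0.34, -0.57, -0.74], [0.4, 0.63, -0.67]]
{'clock': 0.1, 'q': [1.595, 0.041, 0.084, -0.0, -1.616, -0.334], 'qvel': [0.002, -0.002, 0.002, 0.003, -0.001, 0.003], 'joint_efforts': [-0.005, -36.935, 34.828, 6.952, -0.005, -0.0], 'tool_pos': [0.183, 0.571, 0.238], 'tcp_rot': [0.988, -0.154, -0.0, 0.001], 'wrist_force': [0.637, 0.133, -0.644], 'ft_torque': [-0.038, -0.025, -0.025], 'finger_force': 0.0, 'finger_gap': 0.086}
```

View pics/t0.png

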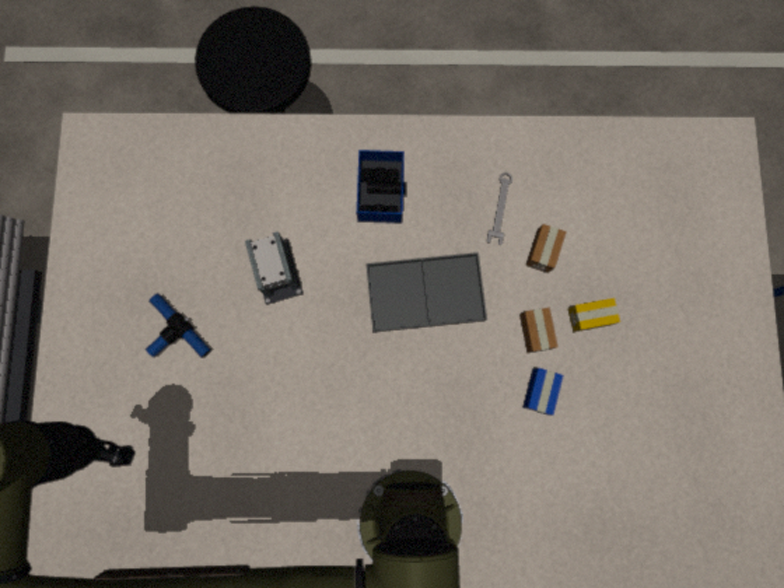

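View pics/s0.png

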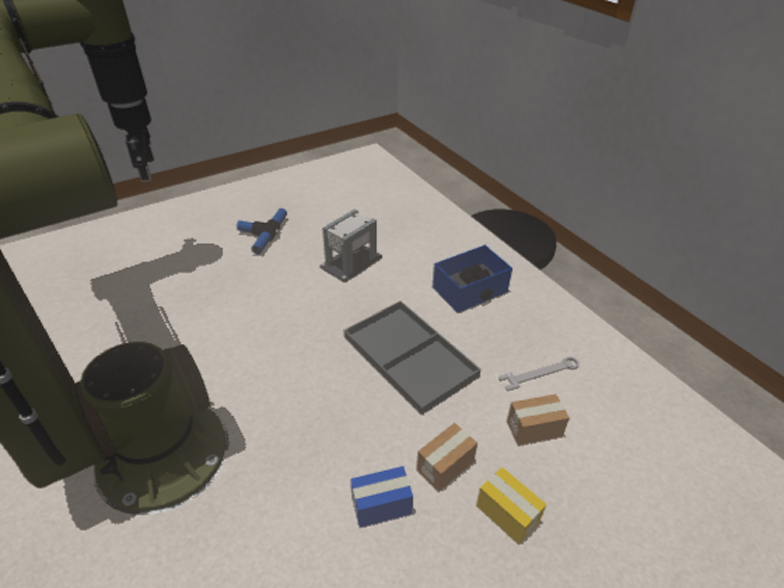

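The top view shows the magazine near (272,268), the tray near (427,293), and brown cartons at (547,248) and (540,330). The blue (543,391) and yellow (595,314) boxes are decoys, because the description excludes those colours. I'll enlarge crops to confirm the cartons and find which end of the magazine is the front.

```bash
python3 - <<'E'
from h import *
t=np.load('top.npz')['im']; s=np.load('side.npz')['im']
f=lambda im,x0,y0,w,h,k: cv2.resize(im[y0:y0+h,x0:x0+w],None,fx=k,fy=k,interpolation=cv2.INTER_CUBIC)
a=f(t,170,160,50,60,8); b=f(s,220,140,60,60,6.6666667)
cv2.imwrite('pics/mag.png',np.hstack([a,b]))
a=f(t,255,155,160,120,5); cv2.imwrite('pics/cart.png',a)
E
```

```text
Traceback (most recent call last):
ValueError: all the input array dimensions except for the concatenation axis must match exactly, but along dimension 0, the array at index 0 has size 480 and the array at index 1 has size 400
```

```bash
python3 -c "
import cv2
a=cv2.imread('pics/mag.png');print(a.shape)"
```

```text
[ WARN:0@0.017] global loadsave.cpp:275 findDecoder imread_('pics/mag.png'): can't open/read file: check file path/integrity
Traceback (most recent call last):
AttributeError: 'NoneType' object has no attribute 'shape'
```

```bash
python3 - <<'E'
from h import *
t=np.load('top.npz')['im']; s=np.load('side.npz')['im']
f=lambda im,x0,y0,w,h,k: cv2.resize(im[y0:y0+h,x0:x0+w],None,fx=k,fy=k,interpolation=cv2.INTER_CUBIC)
cv2.imwrite('pics/mag.png',np.hstack([f(t,170,160,50,60,8),f(s,225,142,50,60,8)]))
cv2.imwrite('pics/cart.png',f(t,255,155,160,120,5))
E
```

```text
(no output)
```

View pics/mag.png

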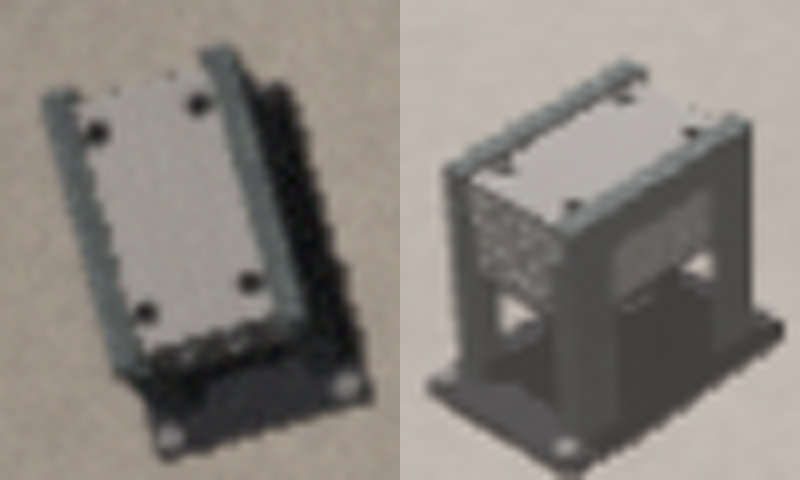

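View pics/cart.png

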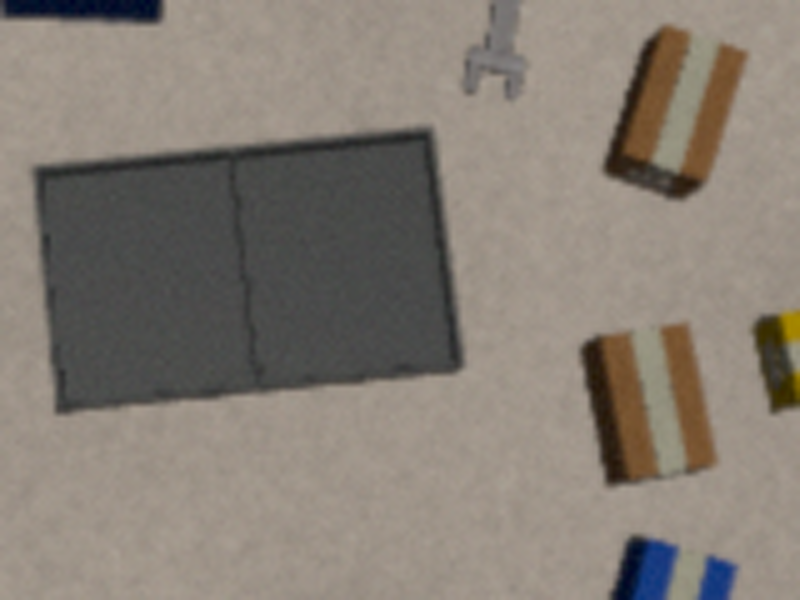

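The brown cartons are confirmed, at crop (685,105) and (655,400). The near end of the magazine looks like the exit. I'll fit the poses and check that with projected models.

```bash
cat >> h.py <<'E'
from scipy.optimize import least_squares
def fit(obs,init):
    # obs: (cam,u,v,[x,y,z] local); pose x,y,yaw
    W=lambda p,l:[p[0]+l[0]*np.cos(p[2])-l[1]*np.sin(p[2]),p[1]+l[0]*np.sin(p[2])+l[1]*np.cos(p[2]),l[2]]
    r=least_squares(lambda p:np.concatenate([proj(c,W(p,l))-[u,v] for c,u,v,l in obs]),init)
    return r.x,r.fun.reshape(-1,2).round(1).tolist()
E
python3 - <<'E'
from h import *
def rep(n,obs,i): 
    x,f=fit(obs,i);print(n,x.round(4),'yaw',np.degrees(x[2]).round(1),f); return x
T=lambda u,v:(170+u/8,160+v/8); S=lambda u,v:(225+u/8,142+v/8); C=lambda u,v:(255+u/5,155+v/5)
def o(cam,uv,l):return (cam,uv[0],uv[1],l)
print([unproj('top',*T(170,210),.119).round(3), unproj('top',*C(250,270),.024).round(3)])
# magazine, assume -x near robot
X,Y=.0555,.0375
m=rep('mag',[o('top',T(42,98),[X,Y,.119]),o('top',T(238,47),[X,-Y,.119]),o('top',T(303,315),[-X,-Y,.119]),o('top',T(118,375),[-X,Y,.119]),
 o('top',T(165,460),[-.07,.045,.003]),o('top',T(372,400),[-.07,-.045,.003]),
 o('side',S(448,168-0) if 0 else S(48,168),[-X,Y,.119]),o('side',S(170,238),[-X,-Y,.119]),o('side',S(350,120),[X,-Y,.119]),o('side',S(230,65),[X,Y,.119])],[.6,.27,.2])
X,Y=.079,.131
rep('tray',[o('top',C(38,168),[X,Y,.024]),o('top',C(432,128),[X,-Y,.024]),o('top',C(462,370),[-X,-Y,.024]),o('top',C(58,412),[-X,Y,.024])]+
 [('side',u/1.4,v/1.4,l) for u,v,l in [(402,303,[X,Y,.024]),(480,371,[X,-Y,.024]),(422,408,[-X,-Y,.024]),(345,331,[-X,Y,.024])]],[.6,0,0])
X,Y=.045,.028
rep('far',[o('top',C(668,28),[X,Y,.06]),o('top',C(747,52),[X,-Y,.06]),o('top',C(700,186),[-X,-Y,.06]),o('top',C(624,155),[-X,Y,.06])]+
 [('side',u/1.4,v/1.4,l) for u,v,l in [(509,405,[-X,Y,.06]),(562,397,[X,Y,.06]),(568,411,[X,-Y,.06]),(515,421,[-X,-Y,.06])]],[.6,-.2,-.2])
rep('near',[o('top',C(600,338),[X,Y,.06]),o('top',C(688,325),[X,-Y,.06]),o('top',C(717,465),[-X,-Y,.06]),o('top',C(630,478),[-X,Y,.06])]+
 [('side',u/1.4,v/1.4,l) for u,v,l in [(418,456,[-X,Y,.06]),(459,427,[X,Y,.06]),(477,439,[X,-Y,.06]),(439,470,[-X,-Y,.06])]],[.6,-.2,.2])
# side overlay to identify front
im=np.load('side.npz')['im'];k=16;x0,y0=226,146
im=cv2.resize(im[y0:y0+36,x0:x0+49],None,fx=k,fy=k,interpolation=cv2.INTER_CUBIC)
w=lambda l:[m[0]+l[0]*np.cos(m[2])-l[1]*np.sin(m[2]),m[1]+l[0]*np.sin(m[2])+l[1]*np.cos(m[2]),l[2]]
for sy in(1,-1):
  for z,c in((.102,(0,0,255)),(.115,(0,255,0)),(.119,(255,0,0))):
    a=[(((proj('side',w([-.0555,sy*y,z]))-[x0,y0]+.5)*k).astype(int)).tolist() for y in(.0245,.0375)]
    cv2.line(im,a[0],a[1],c,1)
cv2.imwrite('pics/front.png',im)
E
```

```text
[array([0.557, 0.31 , 0.119]), array([ 0.505, -0.039,  0.024])]
mag [0.5585 0.3067 0.2866] yaw 16.4 [[0.4, -0.5], [-0.0, -0.7], [1.1, 0.2], [-0.1, -0.4], [-0.1, 0.2], [0.9, 0.0], [-1.2, -0.9], [-0.6, -0.6], [0.1, -0.0], [-0.6, -1.4]]
tray [ 0.5079 -0.0405  0.1011] yaw 5.8 [[-0.2, -0.6], [1.5, -0.1], [1.6, -0.4], [0.4, -0.8], [-1.3, -1.8], [0.4, -0.6], [-0.9, 0.4], [-1.4, -0.8]]
far [ 0.6081 -0.3121 -0.3981] yaw -22.8 [[-0.2, -1.1], [0.5, 0.8], [0.1, -0.6], [-1.4, -1.2], [0.4, -3.9], [-4.4, -2.2], [-0.3, 5.3], [3.2, 2.7]]
near [ 0.4197 -0.2909  0.1599] yaw 9.2 [[0.7, -0.8], [0.8, -1.0], [0.8, -0.4], [0.4, -0.1], [-0.6, -3.5], [-3.5, -3.3], [0.4, 2.9], [1.0, 2.7]]
```

View pics/front.png

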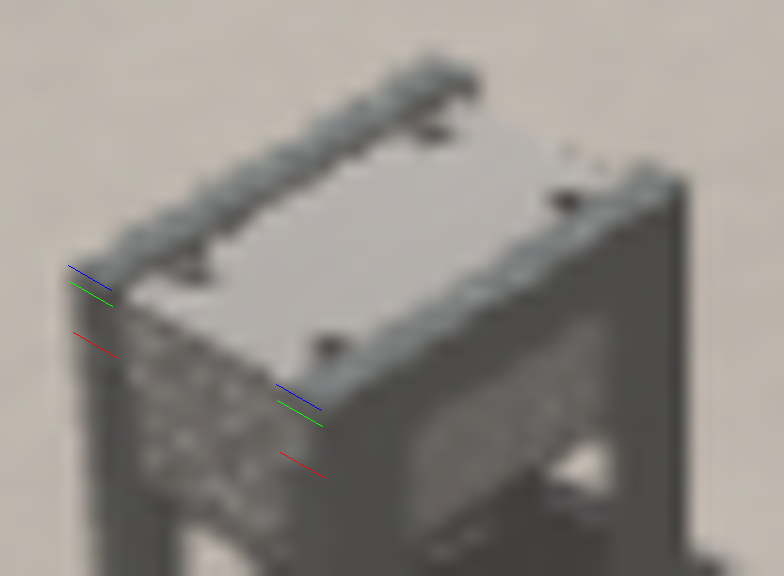

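Between the green and red lines, the light plate edge at crop (305,430) reaches past the right return. That fits a low front return at the near end. I'll check it numerically and re-fit the cartons from the top view only, with an overlay.

```bash
python3 - <<'E'
from h import *
C=lambda u,v:(255+u/5,155+v/5)
m=[.5585,.3067,.2866]
w=lambda m,l:[m[0]+l[0]*np.cos(m[2])-l[1]*np.sin(m[2]),m[1]+l[0]*np.sin(m[2])+l[1]*np.cos(m[2]),l[2]]
s=np.load('side.npz')['im']; g=cv2.cvtColor(s,cv2.COLOR_BGR2GRAY).astype(np.float32)
ys=[-.036,-.033,-.031,-.029,-.027,-.025,-.022,-.018]
for z in(.110,.107,.104,.100,.095,.09,.085):
    P=np.array([proj('side',w(m,[-.0555,y,z]))+[.6,.6] for y in ys],np.float32)
    print(z,cv2.remap(g,P[:,:1],P[:,1:],cv2.INTER_LINEAR).ravel().astype(int))
X,Y=.045,.028; res=[]
for n,c in (('far',[(668,28),(747,52),(700,186),(624,155)]),('near',[(600,338),(688,325),(717,465),(630,478)])):
    L=[[X,Y,.06],[X,-Y,.06],[-X,-Y,.06],[-X,Y,.06]]
    x,f=fit([('top',*C(*p),l) for p,l in zip(c,L)],[.5,-.3,0]);print(n,x.round(4),np.degrees(x[2]),f);res.append(x)
tops=[]
for name,x0,y0,w_,h_,k in(('top',255,165,160,100,2.5),('side',235,205,180,150,2.7)):
    k=4 if name=='side' else 4
    im=np.load(name+'.npz')['im'];im=cv2.resize(im[y0:y0+h_,x0:x0+w_],None,fx=k,fy=k,interpolation=cv2.INTER_CUBIC)
    for q,X,Y,z in((res[0],.045,.028,.06),(res[1],.045,.028,.06),([.5079,-.0405,.1011],.079,.131,.024)):
        a=np.array([(proj(name,w(q,[sx*X,sy*Y,z]))-[x0,y0]+.5)*k for sx,sy in((1,1),(1,-1),(-1,-1),(-1,1))]).astype(int)
        cv2.polylines(im,[a],True,(0,0,255),1)
    cv2.imwrite(f'pics/ov_{name}.png',im)
E
```

```text
0.11 [ 76  84  90  99 106 106 105 105]
0.107 [ 77  82  88  97 106 108 104 100]
0.104 [ 77  79  82  89 100 108 107 100]
0.1 [ 76  77  78  80  82  87  99 105]
0.095 [ 77  78  79  80  81  84  91 100]
0.09 [77 78 79 80 81 84 93 99]
0.085 [ 77  78  79  80  80  81  92 105]
far [ 0.6064 -0.3128 -0.3599] -20.62314450394436 [[-0.6, -0.5], [0.3, 0.8], [0.9, -0.1], [-0.7, -0.1]]
near [ 0.4179 -0.2888  0.1633] 9.358332703411484 [[-0.0, -0.2], [0.0, -0.4], [0.2, 0.2], [-0.2, 0.4]]
```

View pics/ov_side.png

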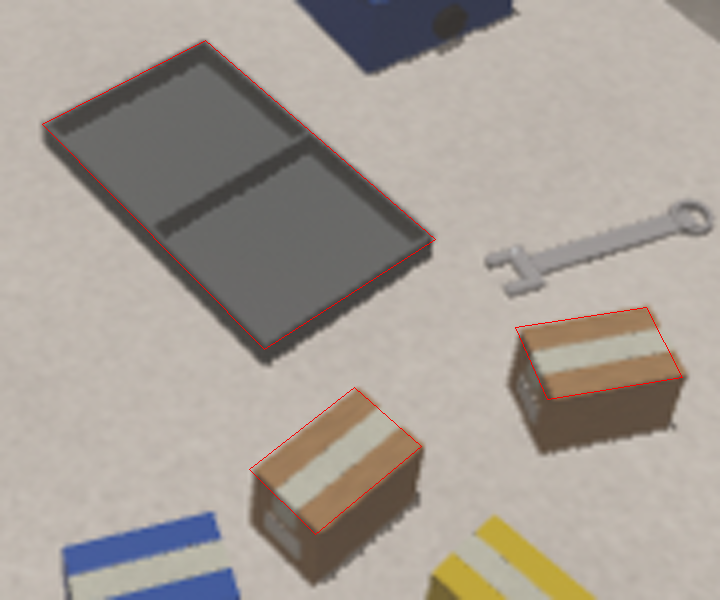

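Side overlay: the tray outline (43,125)–(433,240) and the brown carton tops, near (335,460) and far (600,352), all match. The front faces the robot (slot bright down to z≈0.102). First I'll turn the tool to the magazine's axes and close the fingers.

```bash
python3 -m creep '0 0 0 0 0 0 -8.5;0 0 0 0 0 0 -8.5;0 0 0 0 0 0 -8.5;0 0 0 0 0 0 -8.6;0 0 0 0 0 0 0' 60; cat >> h.py <<'E'
MAG=[.5585,.3067,.2866]; TRAY=[.5079,-.0405,.1011]; FAR=[.6064,-.3128,-.3599]; NEAR=[.4179,-.2888,.1633]
def W(p,l): return [p[0]+l[0]*np.cos(p[2])-l[1]*np.sin(p[2]),p[1]+l[0]*np.sin(p[2])+l[1]*np.cos(p[2]),l[2]]
E
python3 - <<'E'
from h import *
delta(W(MAG,[.077,0,.2])); delta(W(MAG,[.077,0,.1165]))
print(readout.observe()['q'])
E
```

```text
clock: 0.72
tool_pos: [0.1828, 0.5713, 0.2388]
tcp_rot: [0.99, 0.142, -0.0, 0.0]
wrist_force: [-0.5, 1.0, 0.2]
finger_gap: 0.0001
finger_force: 0.0
shift cm [36.35 35.9   3.89]
pos [0.1828 0.5713 0.2388] yaw of tool y -73.72644666043647 zaxis [-0.    -0.001 -1.   ]
shift cm [36.35 35.9  12.24]
pos [0.1828 0.5713 0.2388] yaw of tool y -73.72644666043647 zaxis [-0.    -0.001 -1.   ]
[ 1.59469054e+00  4.05564072e-02  8.43264392e-02 -2.43105711e-04
 -1.61549017e+00  2.60121929e-01]
```

```bash
python3 -m creep '0 3.6 3.6 0 0 0 0;0 3.6 3.6 0 0 0 0;0 3.6 3.6 0 0 0 0;0 3.6 3.6 0 0 0 0;0 3.6 3.6 0 0 0 0;0 3.6 3.6 0 0 0 0;0 3.6 3.6 0 0 0 0;0 3.6 3.6 0 0 0 0;0 3.6 3.6 0.8 0 0 0;0 3.6 3.5 1 0 0 0;0 0 0 1 0 0 0;0 0 0 0 0 0 0'
python3 - <<'E'
from h import *
delta(W(MAG,[.077,0,.1165]))
E
```

```text
clock: 2.22
tool_pos: [0.629, 0.328, 0.2095]
tcp_rot: [0.99, 0.141, -0.001, 0.001]
wrist_force: [-0.1, 0.4, 1.2]
finger_gap: -0.0002
finger_force: 0.0
shift cm [0.36 0.04 9.3 ]
pos [0.629  0.328  0.2095] yaw of tool y -73.79282009221183 zaxis [-0.002 -0.002 -1.   ]
```

```bash
python3 -m creep '0 0.35 0 3 0 0 0;0 0 0 3 0 0 0;0 0 0 2.3 0 0 0;0 0 0 0.9 0 0 0;0 0 0 0 0 0 0'
python3 -m creep '0 -0.8 0 0 0 0 0;0 -0.5 0 0 0 0 0;0 -0.5 0 0 0 0 0;0 -0.5 0 0 0 0 0;0 0 0 0 0 0 0'
python3 - <<'E'
from h import *
snap('side','push1.png',(215,115,295,175),10)
E
```

```text
clock: 2.85
tool_pos: [0.6323, 0.3298, 0.1199]
tcp_rot: [0.99, 0.142, 0.0, 0.0]
wrist_force: [-0.2, -0.1, 1.1]
finger_gap: -0.0001
finger_force: 0.0
clock: 3.48
tool_pos: [0.612, 0.3233, 0.1215]
tcp_rot: [0.99, 0.142, 0.003, -0.001]
wrist_force: [4.3, 1.5, 1.5]
finger_gap: 0.0003
finger_force: 2.4
```

View pics/push1.png

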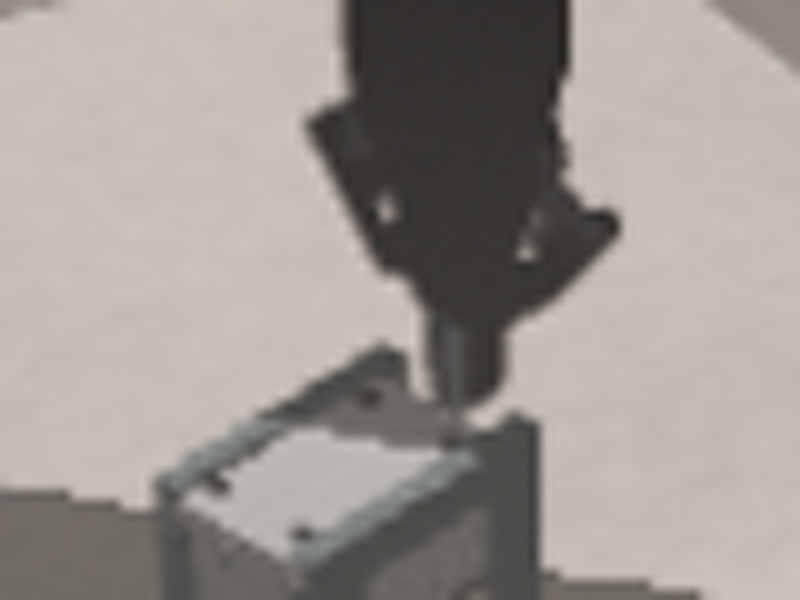

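The finger is in the rear gap at (465,390), touching the top plate's rear edge with about 4.5 N. It sits a little high, so I'll back off and lower it.

```bash
python3 -m creep '0 0.6 0 0 0 0 0;0 0 0 0.5 0 0 0;0 0 0 0 0 0 0;0 0 0 0 0 0 0'; python3 -c "
from h import *
delta(W(MAG,[.066,0,.1165]))"
```

```text
clock: 4.03
tool_pos: [0.6162, 0.3244, 0.1138]
tcp_rot: [0.99, 0.142, -0.0, 0.0]
wrist_force: [0.8, 0.8, 0.1]
finger_gap: -0.0
finger_force: 0.0
shift cm [ 0.57  0.06 -0.27]
pos [0.6162 0.3244 0.1138] yaw of tool y -73.64943840592063 zaxis [-0.001 -0.001 -1.   ]
```

```bash
python3 -m creep '0 0 0 -0.2 0 0 0;0 -0.5 0 0 0 0 0;0 -0.6 0 0 0 0 0;0 -0.6 0 0 0 0 0;0 -0.6 0 0 0 0 0;0 0 0 0 0 0 0'; python3 -c "
from h import *
delta(W(MAG,[-.009,0,.1165]))"
```

```text
clock: 4.78
tool_pos: [0.5956, 0.3185, 0.1167]
tcp_rot: [0.99, 0.142, 0.002, -0.001]
wrist_force: [7.9, 3.2, -3.5]
finger_gap: 0.0001
finger_force: 4.1
shift cm [-4.79  0.09 -0.01]
pos [0.5956 0.3185 0.1167] yaw of tool y -73.66020929023699 zaxis [ 0.004  0.002 -1.   ]
```

Pushing well at about 9 N, so I'll continue.

```bash
python3 -m creep '0 -0.7 0 0 0 0 0;0 -0.7 0 0 0 0 0;0 -0.7 0.1 0 0 0 0;0 -0.7 0 0 0 0 0;0 0 0 0 0 0 0'; python3 -m creep '0 -0.7 0 0 0 0 0;0 -0.7 0 0 0 0 0;0 -0.4 0 0 0 0 0;0 0 0 0 0 0 0'; python3 - <<'E'
from h import *
delta(W(MAG,[-.009,0,.1165]))
snap('side','push2.png',(205,115,285,175),10)
E
```

```text
clock: 5.4
tool_pos: [0.5689, 0.3096, 0.1167]
tcp_rot: [0.99, 0.142, 0.002, -0.001]
wrist_force: [6.5, 1.9, -3.4]
finger_gap: -0.0002
finger_force: 3.7
clock: 5.9
tool_pos: [0.5519, 0.3046, 0.1168]
tcp_rot: [0.99, 0.142, 0.002, -0.001]
wrist_force: [8.6, 2.3, -2.7]
finger_gap: 0.0
finger_force: 4.4
shift cm [-0.21 -0.01  0.02]
pos [0.5519 0.3046 0.1168] yaw of tool y -73.6627641958165 zaxis [ 0.004  0.002 -1.   ]
```

View pics/push2.png

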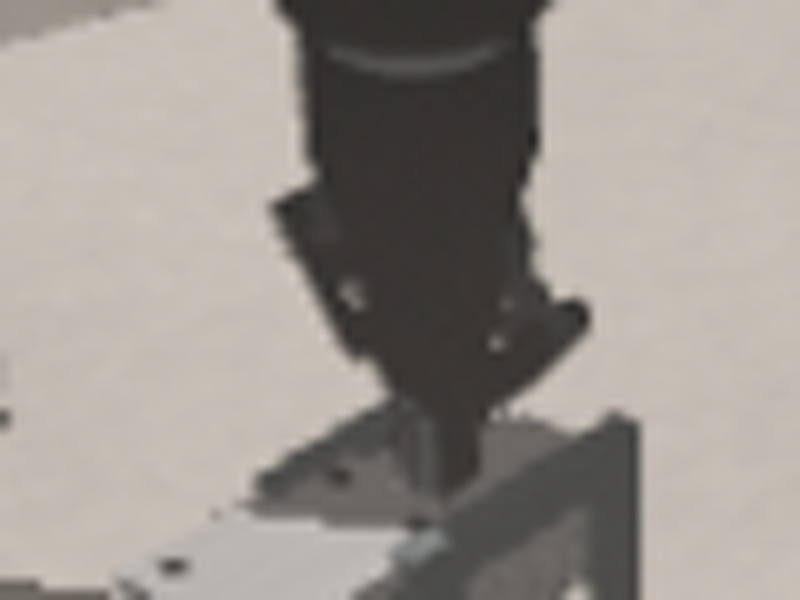

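Plate 1 (about (280,560)) is out of the front by about 68 mm, and plate 2 is still flat under the finger. Next I'll lift, open, and come down over the free end.

```bash
python3 -m creep '0 0.4 0 0 0 0 0;0 0 0 -2 0 0 0;0 0 0 -4 0 0 0;8.5 -3 0 0 0 0 0;8.5 -4.7 0 0 0 0 0;8.5 0 0 0 0 0 0;8.5 0 0 0 0 0 0;8.5 0 0 0 0 0 0'; python3 -c "
from h import *
delta(W(MAG,[-.080,0,.109]))"
```

```text
clock: 6.95
tool_pos: [0.4811, 0.2838, 0.1768]
tcp_rot: [0.99, 0.142, 0.0, -0.0]
wrist_force: [0.4, 0.2, 0.8]
finger_gap: 0.0846
finger_force: 0.0
shift cm [ 0.07 -0.01  6.78]
pos [0.4811 0.2838 0.1768] yaw of tool y -73.67302091474339 zaxis [ 0.  0. -1.]
```

```bash
python3 -m creep '8.5 0 0 3 0 0 0;8.5 0 0 2.5 0 0 0;8.5 0 0 1.3 0 0 0;8.5 0 0 0 0 0 0;7 0 0 0 0 0 0;6 0 0 0 0 0 0;5.5 0 0 0 0 0 0;5.5 0 0 0 0 0 0;5.5 0 0 0 0 0 0' 50; python3 - <<'E'
from h import *
delta(W(MAG,[-.080,0,.109]))
snap('side','grip.png',(200,120,280,180),10)
E
```

```text
clock: 8.07
tool_pos: [0.4809, 0.2846, 0.1096]
tcp_rot: [0.99, 0.143, 0.001, -0.001]
wrist_force: [-2.0, 4.7, 6.3]
finger_gap: 0.0619
finger_force: 53.6
shift cm [0.07 0.07 0.06]
pos [0.4809 0.2846 0.1096] yaw of tool y -73.60653818837193 zaxis [ 0.002  0.002 -1.   ]
```

View pics/grip.png

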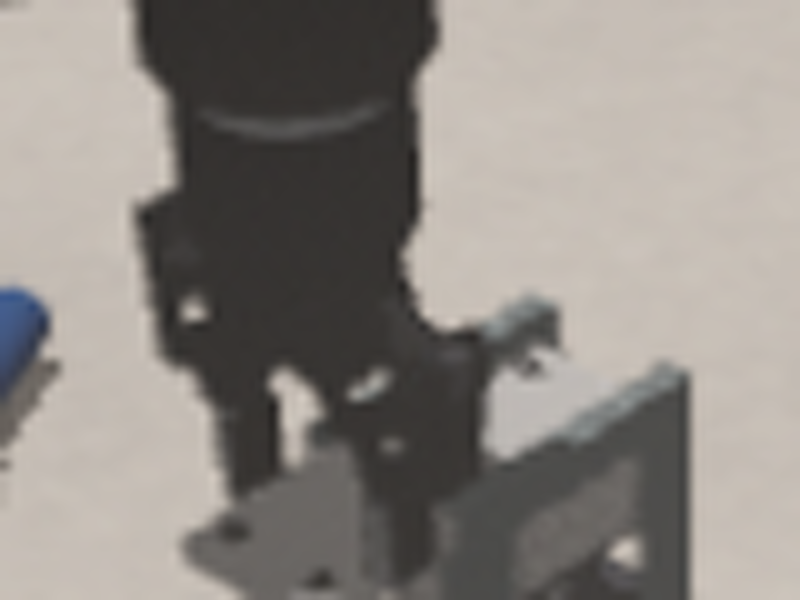

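```bash
python3 - <<'E'
from h import *
for z in(.101,.105,.109):
    print(z,[((proj('side',W(MAG,[x,y,z]))+.5-[200,120])*10).round().tolist() for x,y in((-.091,-.032),(-.091,-.045),(-.069,-.045))])
E
python3 -m creep '5.5 -1 0 0 0 0 0;5.5 -1 0 0 0 0 0;5.5 -1 0 0 0 0 0;5.5 -1 0 0 0 0 0;5.5 -1 0 0 0 0 0;5.5 0 0 0 0 0 0'; python3 - <<'E'
from h import *
snap('side','pull.png',(180,120,280,180),8)
E
```

```text
0.101 [[373.0, 603.0], [401.0, 619.0], [450.0, 589.0]]
0.105 [[373.0, 593.0], [401.0, 609.0], [450.0, 579.0]]
0.109 [[372.0, 583.0], [400.0, 599.0], [449.0, 569.0]]
clock: 8.88
tool_pos: [0.4317, 0.2688, 0.1077]
tcp_rot: [0.99, 0.142, -0.001, 0.001]
wrist_force: [-0.1, -0.3, -1.2]
finger_gap: 0.062
finger_force: 54.6
```

View pics/pull.png

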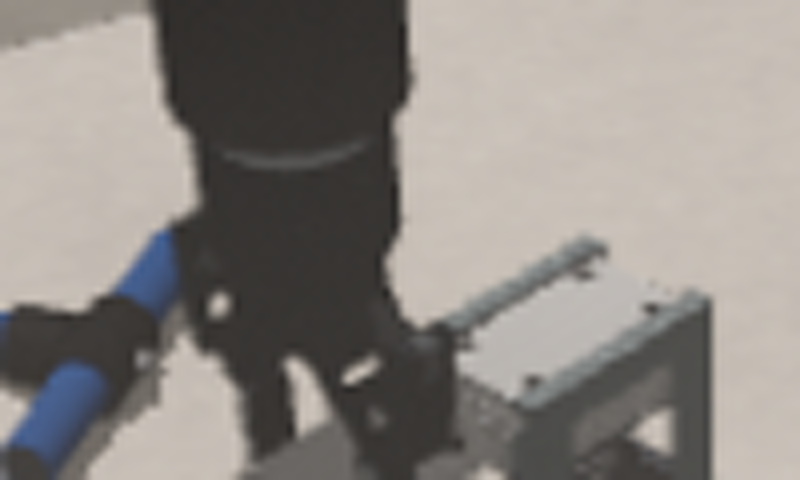

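Plate 1 is free, and plate 2 has risen under the lips (its holes show at (585,270) and (530,383)). Lifting and turning to the tray's axes.

```bash
python3 -m creep '5.5 -1 0 -0.5 0 0 0;5.5 0 0 -2.5 0 0 0;5.5 0 0 -3 0 0 0;5.5 0 0 0 0 0 5.3;5.5 0 0 0 0 0 5.3;5.5 0 0 0 0 0 0' 60; python3 - <<'E'
from h import *
delta(W(TRAY,[-.0127,.0645,.0086])); s=readout.observe(); print(s['wrist_force'],s['finger_gap'])
E
```

```text
clock: 9.68
tool_pos: [0.4227, 0.2666, 0.1686]
tcp_rot: [0.999, 0.051, 0.0, 0.0]
wrist_force: [0.1, 0.6, -1.8]
finger_gap: 0.0618
finger_force: 69.0
shift cm [ 4.11 24.96 16.  ]
pos [0.4227 0.2666 0.1686] yaw of tool y -84.20524578212385 zaxis [ 0. -0. -1.]
[ 0.05175465  0.6061109  -1.78502618] 0.06181808855479927
```

```bash
python3 -m creep '5.5 0.8 5 0 0 0 0;5.5 0.8 5 0 0 0 0;5.5 0.8 5 0 0 0 0;5.5 0.8 5 0 0 0 0;5.5 0.9 4.9 0 0 0 0;5.5 0 0 4 0 0 0;5.5 0 0 4 0 0 0;5.5 0 0 3 0 0 0;5.5 0 0 2 0 0 0;5.5 0 0 0 0 0 0'; python3 - <<'E'
from h import *
delta(W(TRAY,[-.0127,.0645,.0086]))
E
```

```text
clock: 10.92
tool_pos: [0.4873, 0.0225, 0.0368]
tcp_rot: [0.999, 0.051, -0.002, 0.001]
wrist_force: [0.5, 0.3, -0.2]
finger_gap: 0.0619
finger_force: 68.9
shift cm [0.15 0.03 2.82]
pos [0.4873 0.0225 0.0368] yaw of tool y -84.16520195246818 zaxis [-0.003 -0.001 -1.   ]
```

```bash
python3 -m creep '5.5 0.1 0 1 0 0 0;5.5 0 0 0.8 0 0 0;5.5 0 0 0.4 0 0 0;5.5 0 0 0 0 0 0'; python3 -m creep '5.5 0 0 0.2 0 0 0;5.5 0 0 0 0 0 0';python3 -m creep '5.5 0 0 0.15 0 0 0;5.5 0 0 0 0 0 0'
```

```text
clock: 11.42
tool_pos: [0.4895, 0.023, 0.0161]
tcp_rot: [0.999, 0.05, -0.0, 0.0]
wrist_force: [0.4, 0.3, -1.4]
finger_gap: 0.0614
finger_force: 69.0
clock: 11.68
tool_pos: [0.4897, 0.0231, 0.0144]
tcp_rot: [0.999, 0.05, 0.0, 0.0]
wrist_force: [0.1, -0.2, -2.2]
finger_gap: 0.0613
finger_force: 69.0
clock: 11.92
tool_pos: [0.4896, 0.0231, 0.0127]
tcp_rot: [0.999, 0.05, -0.0, 0.0]
wrist_force: [-0.1, 0.1, -1.4]
finger_gap: 0.0616
finger_force: 69.0
```

```bash
python3 -m creep '5.5 0 0 0.15 0 0 0;5.5 0 0 0 0 0 0'; python3 -m creep '5.5 0 0 0.1 0 0 0;5.5 0 0 0 0 0 0';python3 -m creep '5.5 0 0 0.1 0 0 0;5.5 0 0 0 0 0 0'
```

```text
clock: 12.18
tool_pos: [0.4898, 0.0231, 0.0115]
tcp_rot: [0.999, 0.05, 0.0, 0.0]
wrist_force: [-0.2, 0.2, -0.5]
finger_gap: 0.0613
finger_force: 69.1
clock: 12.42
tool_pos: [0.4899, 0.0231, 0.0112]
tcp_rot: [0.999, 0.05, 0.0, 0.0]
wrist_force: [-2.7, -0.6, 5.6]
finger_gap: 0.0617
finger_force: 69.7
clock: 12.68
tool_pos: [0.49, 0.0231, 0.0112]
tcp_rot: [0.999, 0.05, 0.0, 0.0]
wrist_force: [-7.2, 0.3, 11.4]
finger_gap: 0.0617
finger_force: 70.5
```

In contact with the floor, so I'll release, rise, and check numerically with the top camera.

```bash
python3 -m creep '6.4 0 0 -0.1 0 0 0;7.2 0 0 0 0 0 0;7.4 0 0 0 0 0 0;7.4 0 0 0 0 0 0;7.4 0 0 -1 0 0 0;7.4 0 0 -5 0 0 0;7.4 0 0 -6 0 0 0;7.4 0 0 -6 0 0 0'; python3 - <<'E'
from h import *
delta(W(NEAR,[0,0,.12]))
E
```

```text
clock: 13.68
tool_pos: [0.4894, 0.0229, 0.1931]
tcp_rot: [0.999, 0.05, 0.0, 0.0]
wrist_force: [1.2, 0.8, 0.9]
finger_gap: 0.0739
finger_force: 0.0
shift cm [-10.24  30.29   7.3 ]
pos [0.4894 0.0229 0.1931] yaw of tool y -84.24884244554097 zaxis [ 0.001 -0.    -1.   ]
```

```bash
python3 -m creep '6.8 -1.7 5 0 0 0 -3.65;6.8 -1.7 5 0 0 0 0;6.8 -1.7 5 0 0 0 0;6.8 -1.7 5 0 0 0 0;6.8 -1.7 5 2 0 0 0;6.8 -1.7 5 4 0 0 0;6.8 0 0 0 0 0 0;6.8 0 0 0 0 0 0'; python3 - <<'E'
from h import *
delta(W(NEAR,[0,0,.036]))
snap('top','x.png')
im=np.load('top.npz')['im']; g=cv2.cvtColor(im,cv2.COLOR_BGR2GRAY)
q=np.array([proj('top',W(TRAY,[sx*.074,sy,.01])) for sx,sy in((1,.126),(1,.003),(-1,.003),(-1,.126))]).astype(np.int32)
mk=np.zeros_like(g);cv2.fillPoly(mk,[q],1)
print(np.percentile(g[mk>0],[5,50,70,95]))
b=((g>110)&(mk>0)).astype(np.uint8); p=np.argwhere(b)[:,::-1].astype(np.float32)
r=cv2.minAreaRect(p); print(len(p),r)
c=[unproj('top',*v,.014)[:2] for v in cv2.boxPoints(r)]; print(np.round(c,3).tolist())
E
```

```text
clock: 14.68
tool_pos: [0.4354, -0.2862, 0.1336]
tcp_rot: [0.997, 0.082, 0.0, 0.0]
wrist_force: [0.3, -0.4, -0.2]
finger_gap: 0.0682
finger_force: 0.0
shift cm [-1.77 -0.03  9.76]
pos [ 0.4354 -0.2862  0.1336] yaw of tool y -80.63014161619343 zaxis [ 0.001 -0.001 -1.   ]
[ 69.   85.  143.6 174. ]
601 ((284.6153869628906, 209.92311096191406), (31.00868034362793, 20.34169578552246), 82.87498474121094)
[[0.55, 0.065], [0.559, -0.001], [0.458, -0.013], [0.449, 0.052]]
```

The plate lies flat, centred in the +y bay (measured 102×66 mm). Next, grip and weigh the near carton.

```bash
python3 -m creep '6.8 -1.77 0 0 0 0 0;6.8 0 0 4 0 0 0;6.8 0 0 4 0 0 0;6.8 0 0 1.7 0 0 0;6.8 0 0 0 0 0 0;5 0 0 0 0 0 0;4.5 0 0 0 0 0 0;4.5 0 0 0 0 0 0;4.5 0 0 0 0 0 0;4.5 0 0 0 0 0 0' 50; python3 -m creep '4.5 0 0 -0.5 0 0 0;4.5 0 0 -1 0 0 0;4.5 0 0 -1.5 0 0 0;4.5 0 0 0 0 0 0;4.5 0 0 0 0 0 0;4.5 0 0 0 0 0 0'; python3 -m creep '4.5 0 0 0 0 0 0;4.5 0 0 0 0 0 0'
```

```text
clock: 15.98
tool_pos: [0.419, -0.2892, 0.0379]
tcp_rot: [0.997, 0.082, 0.002, 0.001]
wrist_force: [-0.6, 2.6, 6.6]
finger_gap: 0.0551
finger_force: 56.2
clock: 16.73
tool_pos: [0.4174, -0.2887, 0.065]
tcp_rot: [0.997, 0.082, -0.0, -0.0]
wrist_force: [-0.0, 0.0, -2.8]
finger_gap: 0.0553
finger_force: 55.4
clock: 16.98
tool_pos: [0.4176, -0.2888, 0.0654]
tcp_rot: [0.997, 0.082, -0.0, -0.0]
wrist_force: [0.7, 0.0, -2.9]
finger_gap: 0.0554
finger_force: 55.4
```

About 2.8 N (≈0.28 kg), so this is the light one. I'll set it back where it was.

```bash
python3 -m creep '4.5 0 0 1.2 0 0 0;4.5 0 0 0.9 0 0 0;4.5 0 0 0.3 0 0 0;4.5 0 0 0 0 0 0'; python3 -m creep '4.5 0 0 0.2 0 0 0;4.5 0 0 0 0 0 0'; python3 -m creep '4.5 0 0 0.15 0 0 0;4.5 0 0 0 0 0 0'
```

```text
clock: 17.48
tool_pos: [0.4175, -0.2888, 0.0412]
tcp_rot: [0.997, 0.082, -0.0, -0.0]
wrist_force: [0.6, 0.5, -3.3]
finger_gap: 0.0556
finger_force: 55.4
clock: 17.73
tool_pos: [0.4178, -0.2888, 0.0397]
tcp_rot: [0.997, 0.082, 0.0, 0.0]
wrist_force: [-0.2, 0.2, -3.3]
finger_gap: 0.0551
finger_force: 55.4
clock: 17.98
tool_pos: [0.4177, -0.2888, 0.0381]
tcp_rot: [0.997, 0.082, 0.0, 0.0]
wrist_force: [0.8, -0.6, -2.7]
finger_gap: 0.0554
finger_force: 55.4
```

```bash
python3 -m creep '4.5 0 0 0.1 0 0 0;4.5 0 0 0 0 0 0'
```

```text
clock: 18.23
tool_pos: [0.4178, -0.2889, 0.0379]
tcp_rot: [0.997, 0.082, 0.0, 0.0]
wrist_force: [-3.9, 2.3, 4.2]
finger_gap: 0.0553
finger_force: 56.1
```

```bash
python3 -m creep '6 0 0 0 0 0 0;6.8 0 0 0 0 0 0;6.8 0 0 0 0 0 0;6.8 0 0 -2 0 0 0;6.8 0 0 -4 0 0 0;6.8 0 0 -5 0 0 0;7.2 0 0 0 0 0 7.5;7.2 0 0 0 0 0 7.5;7.2 0 0 0 0 0 7.5;7.2 0 0 0 0 0 7.5;7.2 0 0 0 0 0 0'; python3 -c "
from h import *
delta(W(FAR,[0,0,.037]))"
```

```text
clock: 19.6
tool_pos: [0.4178, -0.2888, 0.1471]
tcp_rot: [0.984, -0.178, 0.0, 0.0]
wrist_force: [-0.6, 0.3, 0.2]
finger_gap: 0.0722
finger_force: 0.0
shift cm [18.5  -4.37 11.01]
pos [ 0.4178 -0.2888  0.1471] yaw of tool y -110.5353184709565 zaxis [ 0. -0. -1.]
```

```bash
python3 -m creep '7.2 4.6 -1.1 0 0 0 0;7.2 4.6 -1.1 0 0 0 0;7.2 4.6 -1.1 0 0 0 0;7.2 4.7 -1.1 0 0 0 0;7.2 0 0 0 0 0 0;7.2 0 0 3 0 0 0;7.2 0 0 0 0 0 0'; python3 -c "
from h import *
delta(W(FAR,[0,0,.037]))"
```

```text
clock: 20.48
tool_pos: [0.6047, -0.3121, 0.1144]
tcp_rot: [0.984, -0.178, -0.002, -0.0]
wrist_force: [-0.1, 0.1, 0.3]
finger_gap: 0.0718
finger_force: 0.0
shift cm [0.22 0.   7.74]
pos [ 0.6047 -0.3121  0.1144] yaw of tool y -110.51467717254391 zaxis [-0.005  0.002 -1.   ]
```

```bash
python3 -m creep '7.2 0.1 0 3 0 0 0;7.2 0 0 3 0 0 0;7.2 0 0 1.7 0 0 0;7.2 0 0 0 0 0 0;5 0 0 0 0 0 0;4.5 0 0 0 0 0 0;4.5 0 0 0 0 0 0;4.5 0 0 0 0 0 0;4.5 0 0 0 0 0 0' 70; python3 -m creep '4.5 0 0 -0.5 0 0 0;4.5 0 0 -1 0 0 0;4.5 0 0 -1.5 0 0 0;4.5 0 0 0 0 0 0;4.5 0 0 0 0 0 0;4.5 0 0 0 0 0 0'
```

```text
clock: 21.6
tool_pos: [0.6087, -0.3133, 0.0429]
tcp_rot: [0.984, -0.178, 0.002, 0.0]
wrist_force: [-0.3, 2.0, 6.6]
finger_gap: 0.0546
finger_force: 79.5
clock: 22.35
tool_pos: [0.6069, -0.3129, 0.0693]
tcp_rot: [0.984, -0.179, -0.001, -0.0]
wrist_force: [-0.0, -0.2, -6.0]
finger_gap: 0.0548
finger_force: 78.4
```

About 6.0 N (≈0.6 kg): this is the full carton, so it goes to the −y bay.

```bash
python3 -m creep '4.5 0 0 -4 0 0 0;4.5 0 0 -4 0 0 0;4.5 0 0 0 0 0 -6.6;4.5 0 0 0 0 0 -6.6;4.5 0 0 0 0 0 -6.6;4.5 0 0 0 0 0 -6.5;4.5 0 0 0 0 0 0'; python3 -c "
from h import *
delta(W(TRAY,[0,-.0645,.047]))"
```

```text
clock: 23.22
tool_pos: [0.6071, -0.313, 0.1495]
tcp_rot: [0.999, 0.049, -0.0, -0.0]
wrist_force: [-0.1, 0.4, -5.6]
finger_gap: 0.0545
finger_force: 78.4
shift cm [ -7.17 -21.64  10.27]
pos [ 0.6071 -0.313   0.1495] yaw of tool y -84.3597980352293 zaxis [-0.001  0.    -1.   ]
```

```bash
python3 -m creep '4.5 -1.2 -3.6 0 0 0 0;4.5 -1.2 -3.6 0 0 0 0;4.5 -1.2 -3.6 0 0 0 0;4.5 -1.2 -3.6 0 0 0 0;4.5 -1.2 -3.6 0 0 0 0;4.5 -1.2 -3.6 0 0 0 0;4.5 0 0 0 0 0 0;4.5 0 0 3 0 0 0;4.5 0 0 2 0 0 0;4.5 0 0 0 0 0 0'; python3 -c "
from h import *
delta(W(TRAY,[0,-.0645,.047]))"
```

```text
clock: 24.48
tool_pos: [0.5131, -0.1057, 0.0983]
tcp_rot: [0.999, 0.049, -0.002, 0.0]
wrist_force: [0.4, 0.7, -5.1]
finger_gap: 0.0545
finger_force: 80.0
shift cm [ 0.16 -0.09  5.13]
pos [ 0.5131 -0.1057  0.0983] yaw of tool y -84.41802530728116 zaxis [-0.004 -0.    -1.   ]
```

```bash
python3 -m creep '4.5 0 0 2 0 0 0;4.5 0 0 1.5 0 0 0;4.5 0 0 0.8 0 0 0;4.5 0 0 0.3 0 0 0;4.5 0 0 0 0 0 0'; python3 -m creep '4.5 0 0 0.15 0 0 0;4.5 0 0 0 0 0 0'; python3 -m creep '4.5 0 0 0.15 0 0 0;4.5 0 0 0 0 0 0'
```

```text
clock: 25.1
tool_pos: [0.5145, -0.1054, 0.0545]
tcp_rot: [0.999, 0.05, 0.0, 0.0]
wrist_force: [0.5, -0.6, -5.6]
finger_gap: 0.0545
finger_force: 80.2
clock: 25.35
tool_pos: [0.5143, -0.1053, 0.0528]
tcp_rot: [0.999, 0.05, 0.0, 0.0]
wrist_force: [0.4, 0.3, -6.4]
finger_gap: 0.0545
finger_force: 80.2
clock: 25.6
tool_pos: [0.5141, -0.1053, 0.0509]
tcp_rot: [0.999, 0.05, -0.0, 0.0]
wrist_force: [-0.3, -0.2, -5.6]
finger_gap: 0.0546
finger_force: 80.2
```

```bash
for i in 1 2; do :; done; python3 -m creep '4.5 0 0 0.2 0 0 0;4.5 0 0 0 0 0 0'; python3 -m creep '4.5 0 0 0.15 0 0 0;4.5 0 0 0 0 0 0'; python3 -m creep '4.5 0 0 0.1 0 0 0;4.5 0 0 0 0 0 0'
```

```text
clock: 25.85
tool_pos: [0.5141, -0.1053, 0.0488]
tcp_rot: [0.999, 0.05, -0.0, 0.0]
wrist_force: [-0.3, 0.4, -4.7]
finger_gap: 0.0546
finger_force: 80.2
clock: 26.1
tool_pos: [0.5141, -0.1053, 0.0474]
tcp_rot: [0.999, 0.05, -0.0, 0.0]
wrist_force: [-0.0, -0.3, -5.1]
finger_gap: 0.0546
finger_force: 80.2
clock: 26.35
tool_pos: [0.5143, -0.1053, 0.0469]
tcp_rot: [0.999, 0.05, 0.0, 0.0]
wrist_force: [-0.7, 1.1, -3.6]
finger_gap: 0.0546
finger_force: 80.5
```

Starting to touch. One more small step, then release and retreat.

```bash
python3 -m creep '4.5 0 0 0.1 0 0 0;4.5 0 0 0 0 0 0'; python3 -m creep '6 0 0 0 0 0 0;6.8 0 0 0 0 0 0;6.8 0 0 0 0 0 0;6.8 0 0 -1 0 0 0;6.8 0 0 -4 0 0 0;6.8 0 0 -6 0 0 0;6.8 0 0 -6 0 0 0;6.8 -5 0 0 0 0 0;6.8 -5 0 0 0 0 0;6.8 0 0 0 0 0 0;6.8 0 0 0 0 0 0'; python3 - <<'E'
from h import *
snap('top','f.png'); snap('side','fs.png')
for n in('top','side'):
  hsv=cv2.cvtColor(np.load(n+'.npz')['im'],cv2.COLOR_BGR2HSV)
  b=cv2.inRange(hsv,(5,90,100),(18,255,255))
  k,l,st,ce=cv2.connectedComponentsWithStats(b)
  print(n,[(st[i].tolist(),ce[i].round(1).tolist()) for i in range(1,k) if st[i,4]>60])
  for nm,p,zz in(('bay',W(TRAY,[0,-.0645,.064]),0),('near',W(NEAR,[0,0,.06]),0)): print(nm,proj(n,p).round(1))
g=cv2.cvtColor(np.load('side.npz')['im'],cv2.COLOR_BGR2GRAY)
E
```

```text
clock: 26.6
tool_pos: [0.5146, -0.1054, 0.0468]
tcp_rot: [0.999, 0.05, 0.001, 0.0]
wrist_force: [-5.5, 1.2, 5.0]
finger_gap: 0.0547
finger_force: 81.4
clock: 27.98
tool_pos: [0.4149, -0.1152, 0.2165]
tcp_rot: [0.999, 0.05, 0.001, -0.0]
wrist_force: [0.5, 0.6, -0.3]
finger_gap: 0.068
finger_force: 0.0
top [([387, 220, 11, 29, 163], [392.4, 233.9]), ([377, 226, 10, 25, 131], [381.5, 238.7])]
bay [326.9 204. ]
near [386.8 235.2]
side [([300, 242, 18, 12, 89], [308.2, 247.2]), ([310, 250, 17, 11, 95], [318.7, 254.8]), ([299, 303, 30, 25, 207], [313.4, 314.8]), ([310, 312, 31, 27, 268], [324.7, 325.3])]
bay [307.7 253.4]
near [318.6 319. ]
```

```bash
python3 -m creep '6.8 0 -5 0 0 0 0;6.8 0 -5 0 0 0 0;6.8 0 -5 0 0 0 0;6.8 0 -5 0 0 0 0;6.8 0 -5 0 0 0 0;6.8 0 -5 0 0 0 0;6.8 0 -5 0 0 0 0;6.8 0 -5 0 0 0 0;6.8 0 0 0 0 0 0'; python3 - <<'E'
from h import *
snap('top','f2.png'); snap('side','fs2.png')
X,Y=.045,.028
for n in('top','side'):
  im=np.load(n+'.npz')['im'];hsv=cv2.cvtColor(im,cv2.COLOR_BGR2HSV)
  b=cv2.inRange(hsv,(5,90,100),(18,255,255))
  k,l,st,ce=cv2.connectedComponentsWithStats(b)
  print(n,[(st[i].tolist(),ce[i].round(1).tolist()) for i in range(1,k) if st[i,4]>60])
  print('bay',proj(n,W(TRAY,[0,-.0645,.064])).round(1),'near',proj(n,W(NEAR,[0,0,.06])).round(1))
# plate
im=np.load('top.npz')['im'];g=cv2.cvtColor(im,cv2.COLOR_BGR2GRAY)
q=np.array([proj('top',W(TRAY,[sx*.074,sy,.01])) for sx,sy in((1,.126),(1,.003),(-1,.003),(-1,.126))]).astype(np.int32)
mk=np.zeros_like(g);cv2.fillPoly(mk,[q],1)
p=np.argwhere((g>110)&(mk>0))[:,::-1].astype(np.float32);r=cv2.minAreaRect(p);print(r)
print([g[tuple(proj('top',W(MAG,[x,0,.115])).astype(int)[::-1])] for x in(-.03,0,.03)])
E
```

```text
clock: 29.2
tool_pos: [0.3744, 0.2855, 0.2138]
tcp_rot: [0.999, 0.051, -0.001, 0.002]
wrist_force: [-0.2, -1.0, 0.1]
finger_gap: 0.0676
finger_force: 0.0
top [([329, 189, 9, 29, 165], [333.0, 203.1]), ([317, 190, 9, 29, 164], [321.1, 204.3]), ([388, 220, 10, 29, 163], [392.5, 234.0]), ([376, 222, 11, 29, 166], [380.7, 235.8])]
bay [326.9 204. ] near [386.8 235.2]
side [([290, 242, 28, 18, 140], [303.4, 250.3]), ([299, 250, 28, 18, 179], [312.8, 258.5]), ([299, 303, 30, 25, 215], [313.3, 314.7]), ([310, 312, 31, 27, 268], [324.7, 325.3])]
bay [307.7 253.4] near [318.6 319. ]
((284.6153869628906, 209.92311096191406), (31.00868034362793, 20.34169578552246), 82.87498474121094)
[np.uint8(169), np.uint8(171), np.uint8(169)]
```

Everything checks out: the carton is upright at the bay centre, the light one is within about 1 px of its start, the plate is flat in its bay, and plate 2 is up.

```bash
python3 -c "
from bench import env
print(env.sign_off())"
```

```text
the job is handed in; nothing more can be done
None
```

The kit is made up and handed in at about 29 s: the top plate lies flat in the +y bay, the full carton (about 0.6 kg) stands upright in the −y bay, the light one (about 0.28 kg) is back where it stood, and plate 2 has come up in the magazine.

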